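# Set and clamp the length stop of a header press

### The job

Set the length stop of the green header press for the next strip: with a fingertip, roll the knurled brass wheel until the gap has closed so far that the front edge of the stop's wing lines up with the red line on the gauge pointer. Then press the red-balled clamp lever down level with a fingertip to lock the setting. Move the stop by its wheel only, do not shift the gauge pointer, lift nothing, and leave the other things on the bench where they are.

Things in the scene. Friction and masses are not known exactly. Their poses are not given: they have to be found in the camera images.
- press: green cast-iron header press, fixed. Origin: on the bench under the middle of its base (110 mm in x; y = -210 to +190; 30 mm high), z up. +y points along the bed to the column and ram, the way the stop closes the gap. Column and overhanging head (250 mm high, hand lever to 330) fill y = +20 to +205; at y below +20 nothing is higher than 75 mm but the raised clamp lever
- wheel_top (a point): highest point of the knurled brass wheel, 75 mm above the bench, at x = 0, y = -125 on the press (does not turn with the wheel; axes of the press). Wheel 50 mm across, 16 mm wide, axle along the press's x; its top stands bare, 15 mm or more above the castings beside it. The stop's toothed rack passes it at x = +18 to +26, 60 to 68 mm above the bench
- wheel (a joint): turn of the knurled wheel, rad. It grows as the top of the wheel rolls towards the press's +y (towards the ram), which drives the stop to +y by 10 mm per rad (0.4 mm per mm of rim travel); rolling back withdraws the stop. It needs about 1 N at the rim and stays where it is left
- stop: steel length stop sliding on the bed, a block 50 mm wide (x) and 30 mm long (y), top 68 mm above the bench, with the toothed rack bar fixed to its back. Origin: at the foot of its front face (towards the ram), 30 mm above the bench; axes of the press. Driven by the wheel, not to be pushed
- stop_edge (a point): front edge (towards the ram) of the thin steel wing of the stop that reaches over the cream scale, 54 mm above the bench, at x = +45 on the press; axes of the press. This edge is read against the gauge mark, along the press's y
- gauge_mark (a point): red line across the top of the small brass gauge pointer on the rail of the cream scale, 57 mm above the bench, at x = +47.5 on the press; axes of the press. The stop's edge starts 12 to 34 mm short of it, on its -y side. A shove would shift the pointer; leave it where it is
- clamp (a joint): cam clamp lever for the rack, rad: 0 = up, unclamped (the lever slopes 50 degrees up from its pivot, towards -x of the press); 0.87 = pressed down level against its stop, rack clamped. It moves with about 2 N at the ball and stays where it is left. Once clamped, wheel and stop resist being moved
- clamp_ball (a point): centre of the red ball, 16 mm across, on the end of the clamp lever, 60 mm from the pivot; the lever is a 9 mm round bar. The pivot lies along the press's y at x = +7.5, y = -185, 64 mm above the bench. Up, the ball is at x = -31, 110 mm above the bench; down, at x = -52.5 and 64 mm. The axes turn with the lever
- valve: radio valve standing on its brown bakelite base: 35 mm across, 97 mm tall. Origin: centre of its underside. To be left alone
- capacitor: brass tuning capacitor, 52 x 50 mm, 47 mm tall, with a steel spindle that sticks out 20 mm along its -x. Origin: centre of its underside. To be left alone
- flux_jar: amber glass flux jar with a steel cap, 40 mm across, 45 mm tall. Origin: centre of its underside. To be left alone
- bezel: chrome meter bezel lying flat, a ring 66 mm across with a 52 mm hole, 12 mm tall. Origin: centre of its underside. To be left alone
- ceramic_knob: cream ceramic knob, 38 mm across, 20 mm tall. Origin: centre of its underside. To be left alone
- header: loose black pin-header strip, 27 x 10 mm, 15 mm tall with its pins. Origin: centre of its underside. To be left alone
- screwdriver: screwdriver lying on the bench, 170 mm long along its x. Origin: on its axis line, on the bench. To be left alone

How it is judged (in metres and radians):
On the way, in this order (a step that is already met when the one before it is completed fails the run):
1. the stop's edge is brought to the red line with the clamp lever still up (y of stop_edge in the frame of gauge_mark between -0.002 and 0.002 m and value of joint clamp below 0.25 rad), for 0.2 s.
2. the clamp lever is pressed down level, the edge still on the line (y of stop_edge in the frame of gauge_mark between -0.002 and 0.002 m and value of joint clamp above 0.75 rad), for 0.2 s.
At the end, for the whole second after the job is handed in: The front edge of the stop's wing stands within 2 mm of the red line (less than one pin pitch), the clamp lever is down within about 0.12 rad of level, the stop is at rest, the gauge pointer is within 3 mm and the loose things are within 30 mm of where they began (all of step 2 and velocity of joint clamp below 0.1 rad/s and linear speed of stop below 0.003 m/s and distance of gauge_mark from where it was at the start of the episode below 0.003 m and distance of each of valve, capacitor, flux_jar, bezel, ceramic_knob, header, screwdriver from where it was at the start of the episode below 0.03 m); the robot touches nothing.
It fails at once if the stop or its rack is pushed directly (contact force between any of the fingers, the arm and stop above 3 N).
It fails at once if the gauge pointer is shifted by more than 3 mm (distance of gauge_mark from where it was at the start of the episode above 0.003 m).
It fails at once if one of the loose things is lifted, tipped over or moved by more than 30 mm (distance of any of valve, capacitor, flux_jar, bezel, ceramic_knob, header, screwdriver from where it was at the start of the episode above 0.03 m or height (world z) of any of valve, capacitor, flux_jar, bezel, ceramic_knob, header, screwdriver above 0.02 m or angle between valve's own z axis and vertical above 0.6 rad).
It also fails if it takes over 54 s, if anything falls off the work surface, if the arm or the gripper's body presses on something with over 40 N, if the wrist force passes 120 N, or if a joint passes its speed limit or range.

### The arm

A 6-joint arm with a two-finger parallel gripper is mounted at the origin on the work surface. World frame = base frame: x ahead of the robot, y to its left, z up, the work surface at z = 0. Lengths are in mm, angles in rad, forces in N, time in s.
With the tool pointing down it reaches from about 275 to 1000 mm from the base axis. Payload 8.4 kg.
Tool frame: the origin (TCP) lies midway between the tips of the shut fingers; the grasp point (between the pads) lies 19 mm behind it; z points along the fingers, y is the line along which they close (so a half turn about z gives the same grasp; the last joint's range is limited). The gripper opens to 85 mm and grips with 20 to 120 N. Pads are 22 mm wide; open, the fingers measure 114 mm over their backs; the gripper's body (76 mm by 85 mm) begins 54 mm behind the grasp point. The pads swing forward as they close: fully open they stand 13 mm farther back than shut.
Start: joints at [1.202, 0.353, 1.633, -0, 1.155, -0.002], TCP at [224.142, 583.428, 205.781] pointing down, gripper open.
Joint ranges: [-2.63, 2.63], [-0.92, 2.1], [0.06, 2.66], [-1.3, 4.44], [0, 2.69], [-3.02, 3.02]. Speed limits (rad/s): [2.22, 2.22, 2.79, 3.14, 3.14, 3.14].

### API

Orientations are given as [roll, pitch, yaw] about the fixed x, y, z axes, in that order (R = Rz(yaw) Ry(pitch) Rx(roll)).
In Python, from rig import r gives the robot as it stands.
- The arm moves only by the tool servo_tool, never from a script. Its argument "deltas" is a list of rows, each an object of numbers: "x", "y", "z": the shift along the world's x, y, z in mm; "rx", "ry", "rz": the turn, a rotation vector about the world's x, y, z in rad; "gripper": the gripper's target within -1 to 1 (fully open at 1, half-way at 0, shut at -1). A call has 1 to 10 rows; each row is the pose to reach, as a shift and turn from the pose commanded when the call began; what a row does not reach only later rows make up. A row lasts 1/10 s, in which the tool goes at most 50 mm and 8.59 degrees, less where a joint would pass 70% of its speed; a pose out of reach is approached as far as the arm can. A call with a gripper value outside its range is refused whole. The fingers move at their own pace and stop on an object; "newtons" is the grip in N (left out, the last holds). Time passes only in rows, so rows that repeat a pose let the fingers close. It gives the time, the measured TCP pose, the force, the opening and the grip force at its end, in the units of the state.
- r.sense(): the state, without advancing time (a new reading comes with each control period).
- r.grab_frame(name): name is "side" or "top"; returns the picture (400x640x3 uint8, blue, green, red); there is no depth.
- r.camera_params(name): a dict with "mtx" (3x3 intrinsics, pixels), "D" ([k1, k2, p1, p2, k3] as OpenCV has them; the pictures are not rectified), "eye" and "orientation" of the camera in the world. Camera axes: x right, y down, z forward; pixel columns grow to the right and rows downward; lengths in mm; the calibration is good to about 2 mm. A picture is of the moment at which its call begins. camera_params takes no time and is no camera call.
- r.sign_off(): hands the job in; it is judged then, once.
Trained networks look in the newest picture that a camera, given by its name, has taken for a name from the list of things; names that differ only in an ending like _2 or _b are one class to them, and where a whole thing is asked for, a point or a joint stands for the part that bears it (a point fixed in the world has none). Each returns a list of dicts, best first, with "conf" (0 to 1); they miss things now and then, are a little off and sometimes report something else, mostly with a low value. They report only what shows in the picture. A call takes as long as a camera call.
- r.recognise(name, camera): "box" ([left, top, width, height] in pixels, round what is visible of it).
The state is a dict: "clock": time; "qpos": joint angles; "qvel": joint speeds; "joint_efforts": joint torques, N m; "eef_pos": TCP position; "tcp_rot": TCP orientation; "contact_force": force on the tool from outside, world axes, zero at the start; "wrist_torque": the same for the moment, N m; "opening": opening from 0.0 (shut) to 1.0 (fully open); "grasp_force": force on a finger pad.
Only numpy, scipy, OpenCV 4.12 (cv2) and the standard library are available. Lean on these libraries where they do the work, as an engineer would, in place of code of your own. Each camera call takes 0.05 s, during which the arm holds its last target. There are 200 camera calls.

## Working session

There is one attempt and no reset: what is moved stays moved. The work goes in short steps, Python scripts to look and compute and a tool call to move; the robot and the scene stay as the last step left them, time stands still between calls to the robot, and variables do not carry over. Pictures are saved under pics/ and viewed, at most 10 in all, crops included, and the job is handed in when it is done.

Besides the shell and the picture viewer there is one more tool, called as name([rows], argument=value, ...), one row to a line, values as JSON. servo_tool: Moves the arm, as the interface text tells. Its arguments: {"type":"object","properties":{"deltas":{"type":"array","items":{"type":"object","properties":{"x":{"type":"number"},"y":{"type":"number"},"z":{"type":"number"},"rx":{"type":"number"},"ry":{"type":"number"},"rz":{"type":"number"},"gripper":{"type":"number"}}}},"newtons":{"type":"number"}},"required":["deltas"]}

```bash
mkdir -p pics; cat > h.py <<'E'
import numpy as np, cv2
from rig import r
from scipy.spatial.transform import Rotation as R
def cam(n):
    p=r.camera_params(n); return p,np.array(p["mtx"],float),np.array(p["D"],float)
def rot(p):
    o=np.array(p["orientation"],float)
    return o if o.shape==(3,3) else R.from_euler('xyz',o).as_matrix()
def ray(n,uv,z):
    p,K,D=cam(n); q=cv2.undistortPoints(np.array([[uv]],float),K,D)[0,0]
    d=rot(p)@np.array([q[0],q[1],1]); e=np.array(p["eye"],float)
    return e+d*(z-e[2])/d[2]
def proj(n,P):
    p,K,D=cam(n); M=rot(p).T
    return cv2.projectPoints(np.array(P,float).reshape(-1,1,3),cv2.Rodrigues(M)[0],-M@np.array(p["eye"],float),K,D)[0][:,0]
E
python3 - <<'E'
from h import *
for n in("top","side"):
    f=r.grab_frame(n); cv2.imwrite(f"pics/{n}0.png",f); p=r.camera_params(n); print(n,p)
    for t in("press","wheel_top","stop","stop_edge","gauge_mark","clamp_ball"):
        print(t,[(np.round(d["box"]).tolist(),round(d["conf"],2)) for d in r.recognise(t,n)[:2]])
print(r.sense())
E
```

```text
top {'mtx': array([[487.5939216 ,   0.        , 319.21628644],
       [  0.        , 487.5939216 , 198.7995678 ],
       [  0.        ,   0.        ,   1.        ]]), 'D': array([-0.04594546,  0.        ,  0.        ,  0.        ,  0.        ]), 'eye': array([ 479.0662824 , -107.50131703, 1151.049086  ]), 'orientation': array([-3.04239773,  0.02456463, -1.59331702])}
press [([82.0, 149.0, 249.0, 100.0], 0.67)]
wheel_top [([79.0, 153.0, 250.0, 95.0], 0.74)]
stop [([247.0, 158.0, 85.0, 44.0], 0.98), ([259.0, 220.0, 24.0, 28.0], 0.49)]
stop_edge [([247.0, 156.0, 83.0, 45.0], 0.91)]
gauge_mark []
clamp_ball [([303.0, 163.0, 12.0, 26.0], 0.56)]
side {'mtx': array([[394.64166987,   0.        , 319.09334301],
       [  0.        , 394.64166987, 196.63680289],
       [  0.        ,   0.        ,   1.        ]]), 'D': array([-0.07961617,  0.        ,  0.        ,  0.        ,  0.        ]), 'eye': array([ 299.98789585, -787.69705876,  820.24676228]), 'orientation': array([-2.33805783, -0.01122922, -0.40683925])}
press [([241.0, 50.0, 104.0, 169.0], 0.94)]
wheel_top [([241.0, 53.0, 104.0, 166.
[... 208 characters left out ...]
.7, 'qpos': array([ 1.20157540e+00,  3.52994458e-01,  1.63337407e+00, -1.91157059e-05,
        1.15518246e+00, -2.43159635e-03]), 'qvel': array([ 8.90241042e-05, -1.69001931e-03,  2.90602247e-04, -1.92530232e-03,
       -9.84771704e-04,  1.17605532e-03]), 'joint_efforts': array([ 1.99921378e-03, -6.05014586e+01, -3.42395675e+01,  3.93476330e-04,
        8.02708237e-04,  2.28255499e-05]), 'eef_pos': array([224.17113123, 583.44129496, 205.79554316]), 'tcp_rot': array([3.14155104e+00, 1.75899263e-05, 2.77481104e+00]), 'contact_force': array([ 0.4589033 , -0.35895008, -0.38907731]), 'wrist_torque': array([-0.01433097,  0.0027391 , -0.00354334]), 'grasp_force': 0.0, 'opening': 0.9993432664789678}
```

View pics/top0.png

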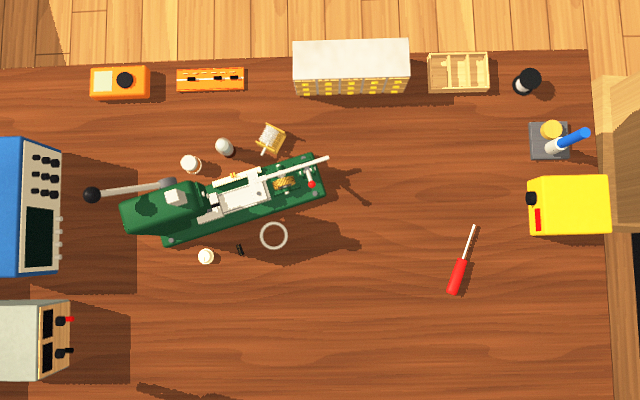

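View pics/side0.png

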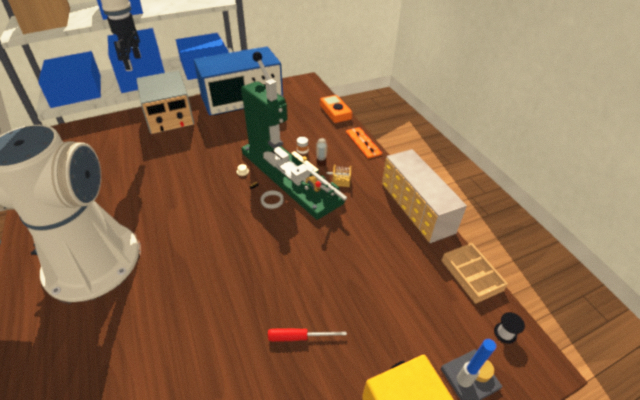

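Top view: press at about (80–330, 150–248), column to the left, wheel near (283,183), red ball near (311,184). The side view shows the same press near (290,150). I'll zoom in on both.

```bash
python3 - <<'E'
import cv2
a=cv2.imread("pics/top0.png")[140:240,190:340]; cv2.imwrite("pics/tz.png",cv2.resize(a,None,fx=5.3,fy=5.3,interpolation=cv2.INTER_CUBIC))
a=cv2.imread("pics/side0.png")[130:225,235:360]; cv2.imwrite("pics/sz.png",cv2.resize(a,None,fx=6,fy=6,interpolation=cv2.INTER_CUBIC))
E
```

```text
(no output)
```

View pics/tz.png

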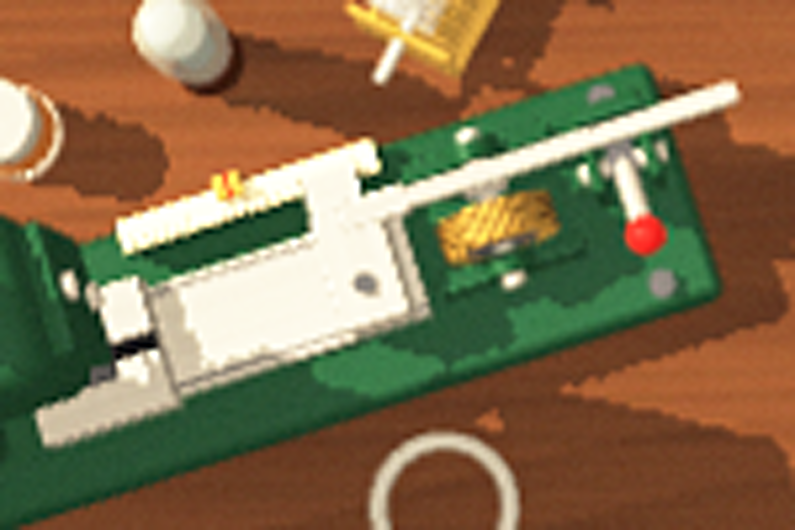

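View pics/sz.png

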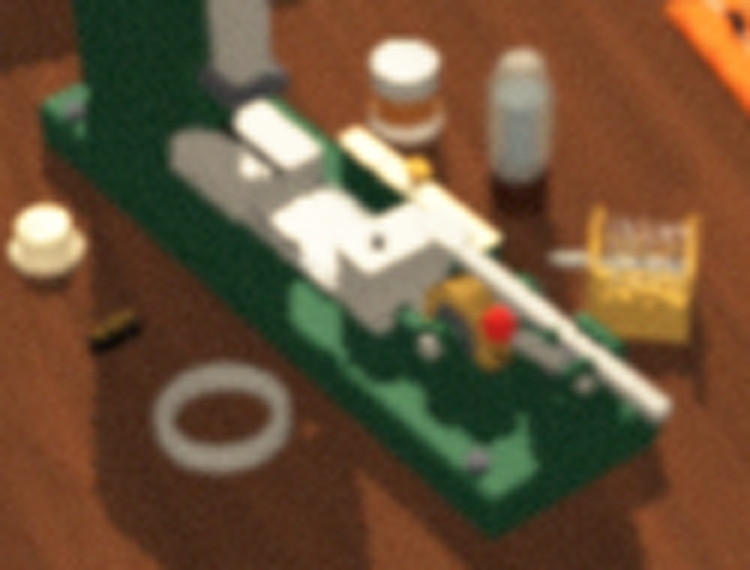

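Top crop: base corners at (718,290) and (648,65), ball (645,235), wheel (497,225), gauge mark (228,186), and wing front edge about (307,190). Side crop: ball (498,325), gauge (418,168). Now I'll fit the pose.

```bash
cat > fit.py <<'E'
from h import *
from scipy.optimize import least_squares
T=lambda u,v:(190+(u+.5)/5.3-.5,140+(v+.5)/5.3-.5)
S=lambda u,v:(235+(u+.5)/6-.5,130+(v+.5)/6-.5)
obs=[("top",T(720,291),(-55,-210,30)),("top",T(648,64),(55,-210,30)),("top",T(645,235),(-31,-185,110)),("top",T(497,222),(0,-125,73)),
("top",T(228,186),(47.5,'g',57)),("top",T(307,190),(45,'e',54)),("side",S(498,325),(-31,-185,110)),("side",S(418,168),(47.5,'g',57)),("side",S(492,520),(-55,-210,30))]
def W(p,L):
    c,s=np.cos(p[2]),np.sin(p[2]); return np.array([p[0]+c*L[0]-s*L[1],p[1]+s*L[0]+c*L[1],L[2]])
def res(p,full=False):
    o=[]
    for n,uv,L in obs:
        L=[L[0],{'g':p[3],'e':p[4]}.get(L[1],L[1]),L[2]]; o.append(proj(n,W(p,L))[0]-uv)
    return np.array(o) if full else np.ravel(o)
if __name__=="__main__":
    s=least_squares(res,[480,0,0.2,0,-30],x_scale=[10,10,.1,10,10],loss='soft_l1'); p=s.x
    print(np.round(p,3)); print(np.round(res(p,True),1))
    np.save("p.npy",p)
    for k,L in dict(wheel=(0,-125,75),ball=(-31,-185,110),balldn=(-52.5,-185,64),edge=(45,p[4],54),gauge=(47.5,p[3],57)).items(): print(k,np.round(W(p,L),1),np.round(proj("top",W(p,L))[0],1),np.round(proj("side",W(p,L))[0],1))
E
python3 fit.py
```

```text
[ 5.94740e+02  1.18397e+02  2.74000e-01 -1.94620e+01 -5.24120e+01]
[[ 0.7  0.9]
 [ 0.4 -1. ]
 [ 0.1  0.4]
 [-1.  -0.3]
 [ 0.3  1.3]
 [-0.3 -2.5]
 [ 0.2  0.2]
 [-0.4  0.4]
 [-0.1 -2.4]]
wheel [628.6  -1.9  75. ] [282.3 181.1] [313.  177.5]
ball [615.  -68.1 110. ] [311.4 184.3] [317.8 183.9]
balldn [594.3 -73.9  64. ] [315. 196.] [311.6 199.7]
edge [652.3  80.1  54. ] [247.2 173. ] [309.8 164.4]
gauge [645.7 112.5  57. ] [232.9 176. ] [303.9 158. ]
```

servo_tool([
  {"x": 14,"y": -47,"rz": -0.1,"gripper": -1},
  {"x": 28,"y": -94,"rz": -0.2,"gripper": -1},
  {"x": 42,"y": -141,"rz": -0.3,"gripper": -1},
  {"x": 56,"y": -188,"rz": -0.4,"gripper": -1},
  {"x": 70,"y": -235,"rz": -0.5,"gripper": -1},
  {"x": 84,"y": -282,"rz": -0.6,"gripper": -1},
  {"x": 98,"y": -329,"rz": -0.7,"gripper": -1},
  {"x": 112,"y": -376,"rz": -0.8,"gripper": -1},
  {"x": 126,"y": -423,"rz": -0.9,"gripper": -1},
  {"x": 140,"y": -470,"rz": -0.93,"gripper": -1},
])

```text
invalid input
```

servo_tool([
  {"x": 14,"y": -47,"z": 0,"rx": 0,"ry": 0,"rz": -0.1,"gripper": -1.0},
  {"x": 28,"y": -94,"z": 0,"rx": 0,"ry": 0,"rz": -0.2,"gripper": -1.0},
], newtons=40)

```text
clock: 0.9
eef_pos: [252.0, 488.9, 205.4]
tcp_rot: [-3.142, 0.0, 2.573]
contact_force: [0.6, -0.9, -0.5]
opening: 0.692
grasp_force: 0.0
```

servo_tool([
  {"x": 14,"y": -47,"z": 0,"rx": 0,"ry": 0,"rz": -0.1,"gripper": -1},
  {"x": 28,"y": -94,"z": 0,"rx": 0,"ry": 0,"rz": -0.2,"gripper": -1},
  {"x": 42,"y": -141,"z": 0,"rx": 0,"ry": 0,"rz": -0.3,"gripper": -1},
  {"x": 56,"y": -188,"z": 0,"rx": 0,"ry": 0,"rz": -0.4,"gripper": -1},
  {"x": 70,"y": -235,"z": 0,"rx": 0,"ry": 0,"rz": -0.5,"gripper": -1},
  {"x": 84,"y": -282,"z": 0,"rx": 0,"ry": 0,"rz": -0.6,"gripper": -1},
  {"x": 98,"y": -329,"z": 0,"rx": 0,"ry": 0,"rz": -0.7,"gripper": -1},
  {"x": 112,"y": -376,"z": 0,"rx": 0,"ry": 0,"rz": -0.73,"gripper": -1},
  {"x": 126,"y": -423,"z": 0,"rx": 0,"ry": 0,"rz": -0.73,"gripper": -1},
  {"x": 140,"y": -470,"z": 0,"rx": 0,"ry": 0,"rz": -0.73,"gripper": -1},
], newtons=40)

```text
clock: 1.9
eef_pos: [392.5, 17.4, 206.3]
tcp_rot: [3.14, 0.0, 1.845]
contact_force: [1.1, 0.6, 0.2]
opening: 0.004
grasp_force: 0.0
```

servo_tool([
  {"x": 47,"y": -6,"z": -5,"rx": 0,"ry": 0,"rz": 0,"gripper": -1},
  {"x": 94,"y": -12,"z": -15,"rx": 0,"ry": 0,"rz": 0,"gripper": -1},
  {"x": 141,"y": -18,"z": -25,"rx": 0,"ry": 0,"rz": 0,"gripper": -1},
  {"x": 188,"y": -23,"z": -40,"rx": 0,"ry": 0,"rz": 0,"gripper": -1},
  {"x": 235,"y": -29,"z": -55,"rx": 0,"ry": 0,"rz": 0,"gripper": -1},
  {"x": 235,"y": -29,"z": -95,"rx": 0,"ry": 0,"rz": 0,"gripper": -1},
  {"x": 235,"y": -29,"z": -115,"rx": 0,"ry": 0,"rz": 0,"gripper": -1},
  {"x": 235,"y": -29,"z": -122,"rx": 0,"ry": 0,"rz": 0,"gripper": -1},
  {"x": 235,"y": -29,"z": -126,"rx": 0,"ry": 0,"rz": 0,"gripper": -1},
  {"x": 235,"y": -29,"z": -126,"rx": 0,"ry": 0,"rz": 0,"gripper": -1},
], newtons=40)

```text
clock: 2.9
eef_pos: [627.5, -9.5, 80.5]
tcp_rot: [3.141, 0.0, 1.845]
contact_force: [0.1, -0.3, -0.2]
opening: -0.004
grasp_force: 0.0
```

```bash
python3 - <<'E'
from h import *
out=[]
for n,(x,y,w,h,f) in dict(top=(235,140,100,75,4),side=(270,130,100,75,4)).items():
    a=r.grab_frame(n)[y:y+h,x:x+w]; out.append(cv2.resize(a,None,fx=f,fy=f,interpolation=cv2.INTER_CUBIC))
cv2.imwrite("pics/a1.png",np.hstack(out)); print(r.sense()["contact_force"])
E
```

```text
[ 0.34167084 -0.36311618 -0.25035476]
```

View pics/a1.png

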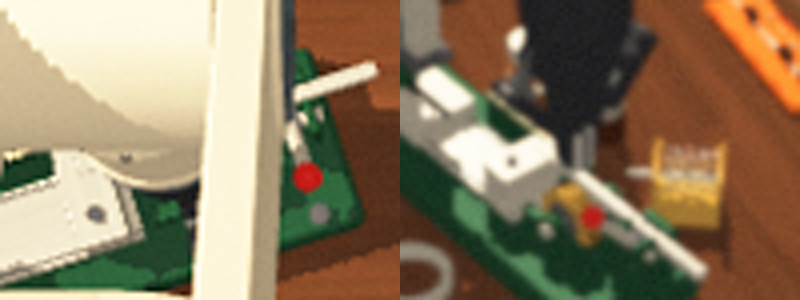

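Side crop shows the fingertips at about (585,175), just above the wheel at (570,200). The arm hides the wing in the top crop. Next I descend to contact.

servo_tool([
  {"x": 0,"y": 0,"z": -2,"rx": 0,"ry": 0,"rz": 0,"gripper": -1},
  {"x": 0,"y": 0,"z": -4,"rx": 0,"ry": 0,"rz": 0,"gripper": -1},
  {"x": 0,"y": 0,"z": -5,"rx": 0,"ry": 0,"rz": 0,"gripper": -1},
  {"x": 0,"y": 0,"z": -5.5,"rx": 0,"ry": 0,"rz": 0,"gripper": -1},
  {"x": 0,"y": 0,"z": -5.5,"rx": 0,"ry": 0,"rz": 0,"gripper": -1},
], newtons=40)

```text
clock: 3.5
eef_pos: [627.1, -9.6, 74.2]
tcp_rot: [-3.141, -0.0, 1.845]
contact_force: [0.5, -0.5, 0.2]
opening: -0.002
grasp_force: 0.0
```

servo_tool([
  {"x": 0,"y": 0,"z": -0.5,"rx": 0,"ry": 0,"rz": 0,"gripper": -1},
  {"x": 0,"y": 0,"z": -1,"rx": 0,"ry": 0,"rz": 0,"gripper": -1},
  {"x": 0,"y": 0,"z": -1,"rx": 0,"ry": 0,"rz": 0,"gripper": -1},
], newtons=40)

```text
clock: 3.8
eef_pos: [627.1, -9.6, 73.2]
tcp_rot: [-3.142, -0.0, 1.845]
contact_force: [0.1, 0.0, 0.8]
opening: 0.005
grasp_force: 0.0
```

servo_tool([
  {"x": 0,"y": 0,"z": -0.5,"rx": 0,"ry": 0,"rz": 0,"gripper": -1},
  {"x": 0,"y": 0,"z": -1,"rx": 0,"ry": 0,"rz": 0,"gripper": -1},
  {"x": 0,"y": 0,"z": -1,"rx": 0,"ry": 0,"rz": 0,"gripper": -1},
], newtons=40)

```text
clock: 4.1
eef_pos: [627.1, -9.6, 72.2]
tcp_rot: [-3.141, -0.0, 1.845]
contact_force: [-0.4, -0.5, -0.1]
opening: -0.004
grasp_force: 0.0
```

```bash
python3 - <<'E'
from h import *
from fit import W
a=r.grab_frame("side"); x,y=285,140
z=cv2.resize(a[y:y+70,x:x+85],None,fx=9,fy=8.5,interpolation=cv2.INTER_CUBIC)
cv2.imwrite("pics/a2.png",z); s=r.sense()
p=np.load("p.npy")
for P in (s["eef_pos"],W(p,(0,-125,75)),W(p,(8,-125,75)),W(p,(-8,-125,75)),W(p,(18,-210,68))):
    q=proj("side",P)[0]; print(np.round(P,1),np.round([(q[0]-x+.5)*9,(q[1]-y+.5)*8.5]))
E
```

```text
[627.1  -9.5  72.2] [261. 344.]
[628.6  -1.9  75. ] [256. 323.]
[6.363e+02 2.000e-01 7.500e+01] [276. 313.]
[620.9  -4.1  75. ] [237. 333.]
[669.  -78.9  68. ] [473. 451.]
```

View pics/a2.png

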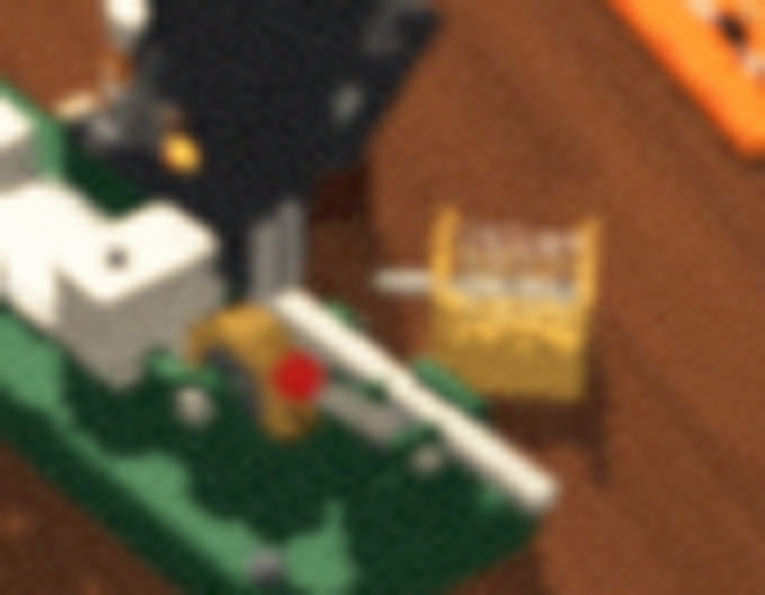

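The side crop shows the fingertips ending at about (275,297), with the wheel top at about (245,305) apparently unobstructed. That disagrees with the projected TCP at (261,344). I'll mask the arm by differencing against the first picture.

```bash
python3 - <<'E'
from h import *
a=r.grab_frame("side").astype(int); b=cv2.imread("pics/side0.png").astype(int)
d=np.abs(a-b).sum(2); print(proj("side",r.sense()["eef_pos"]))
for v in range(160,186): print(v," ".join("%3d"%k for k in d[v,303:328]))
print("P at open start",proj("side",[224.1,583.4,205.8]))
# tip pixel -> world at several z
for z in (60,72,86): print(z,np.round(ray("side",(315,174.5),z),1))
E
```

```text
[[313.5352771  179.96359097]]
160 447 308 336 365 300 176 122 151 151 165 154 152 131  82  47  40  62  75  81  82  74  46  21  11   4
161 479 490 548 614 579 425 233 165 155 153 161 153 131  89  47  39  38  15  25  21   4   6   6  10  12
162 468 556 620 653 659 593 490 296 178 151 140 140 132  93  57  44  42  14   7   5   4  12   8   6   9
163 312 500 606 648 664 636 615 499 326 198 174 137 122  66  60  56  23  16   6   6   5   2   6   4   4
164 164 302 479 600 640 646 628 637 557 412 225 138 100  91 125 105  20   9  10  10  14  17   9   5   9
165  28  92 238 437 605 641 650 642 642 576 402 181  86  94 148  85  32   6   3  10  10   5   5   8   2
166   4  17  60 183 360 553 621 645 631 600 485 313 121  84 130  81  26   7  11   7   5   2   9  12   9
167   0   0  10  37 131 375 572 637 636 569 472 370 291 145  80  59  20  10   8   6  11   2   2   5  16
168   3   2   2  11  66 260 514 635 628 557 442 369 391 346 163  53  24   5   4  12   5  12   2   6   1
169   0   1   3   2  82 273 508 629 611 537 391 363 411 428 324 159  44  12   2   7   5   5   7  15   2
170   2   3   4   6  78 265 50
[... 1048 characters left out ...]
4   3   5   5   7  12  30  27  16   5   0   3   2   5   4   9   4
181   7   3  12  13   7   2   4   6   1   4  10   7  18  44  67  70  51  18   4   4  11   6   4   3   2
182   4  15   3   6   4   4   5   8   7   8   4  18  28  63  80  64  63  33  15   8   6  14   2   3   5
183  14   4   9  14   6   3   8   4   4  10   4   6  21  35  53  53  37  20  14  12   8   6   7   0   9
184   4   9  12   9   6   1   9   3   4   3   2   8  31  10  12  16   8   7  12  28   2   5   5   8  16
185   8   3   3   2   8  11  11   5  20   6  13  12   5   5   8   3   3   3   2  32  35  11  12   3  14
P at open start [[136.93614267  74.26110945]]
60 [645.9  23.9  60. ]
72 [640.4  11.1  72. ]
86 [634.   -3.8  86. ]
```

servo_tool([
  {"x": 0,"y": 0,"z": 25,"rx": 0,"ry": 0,"rz": 0,"gripper": -1},
  {"x": 0,"y": 0,"z": 50,"rx": 0,"ry": 0,"rz": 0,"gripper": -1},
  {"x": 0,"y": 0,"z": 50,"rx": 0,"ry": 0,"rz": 0,"gripper": -1},
], newtons=40)

```text
clock: 4.5
eef_pos: [629.5, -9.6, 125.7]
tcp_rot: [3.136, 0.002, 1.845]
contact_force: [0.4, -0.3, 0.1]
opening: 0.0
grasp_force: 0.0
```

```bash
python3 - <<'E'
from h import *
a=r.grab_frame("side"); b=cv2.imread("pics/side0.png")
d=np.abs(a.astype(int)-b).sum(2); s=r.sense(); print(s["eef_pos"],proj("side",s["eef_pos"]))
y,x=130,275
z=[cv2.resize(i[y:y+60,x:x+65],None,fx=6.1,fy=8,interpolation=cv2.INTER_CUBIC) for i in (a,b)]
cv2.imwrite("pics/a3.png",np.hstack(z))
for v in range(150,176): print(v," ".join("%3d"%k for k in d[v,303:328]))
P,K,D=cam("side"); print(P)
E
```

```text
[628.47351169  -9.59725828 123.99761298] [[314.01617822 165.84302631]]
150  12   2  23  66 164 217 182 144 141 131 100  85  78  51  80  71 101  73  14   7   1   4   5   3   6
151   8   3   8  28  57 107 134 136 139 134  89  96  94  46  87  80 105  69  15  16   2   8   5   7  10
152  13   4   4   3  10  49  97 159 152 142  82 105 121  55  74  79  93  64   2   5   2   3  10   6   5
153  14   9  10   1   6  60 104 148 172 132  83 108 108  50  74  78  91  55   9   8   1   6   6  15   6
154   7  19   7   1   9  66 107 145 171 133  86 101 127  57  77  48  98  50  10   2   5  16   8   4   9
155   8   7  13   9  19  42  82 148 161 144 101 102 120  60  49  56  58  31   3   4   5   4  10  10   8
156   4   3   2   9  13  28  66 134 163 139 101 121 120  70  42  12  14  12   4   3   5   6   5   8   5
157   2   7   4   8   4   5  34  88 140 129 104 107 115  78  32  42   5   3   4   5  13   8   8   4   5
158   6   3   7   4  13  11  22  33  74 104  85 107 114  92  44  38  20  10  17   5  12   4   5  13  12
159   4   3  15   5  13   6   6   7  23  46  71 104 123  91  45  26   3  12   5  19   5   1  
[... 1340 characters left out ...]
13   5   3   3   3   7
173   4  10   4   4   7   2   5   8   5   2   3   2   3   5   4  14   6  11   6  19  21   3   5   4  11
174   9  12   3   5   8   2   7   8  15   6   5   5   3   7   3   9  10  11   3   3   1  13   5   7   6
175  12   5   2   6   9   7   6   4   8   6   7   6   4   5   4   1   3   5  22   1   3   4  12  15   7
{'mtx': array([[394.64166987,   0.        , 319.09334301],
       [  0.        , 394.64166987, 196.63680289],
       [  0.        ,   0.        ,   1.        ]]), 'D': array([-0.07961617,  0.        ,  0.        ,  0.        ,  0.        ]), 'eye': array([ 299.98789585, -787.69705876,  820.24676228]), 'orientation': array([-2.33805783, -0.01122922, -0.40683925])}
```

View pics/a3.png

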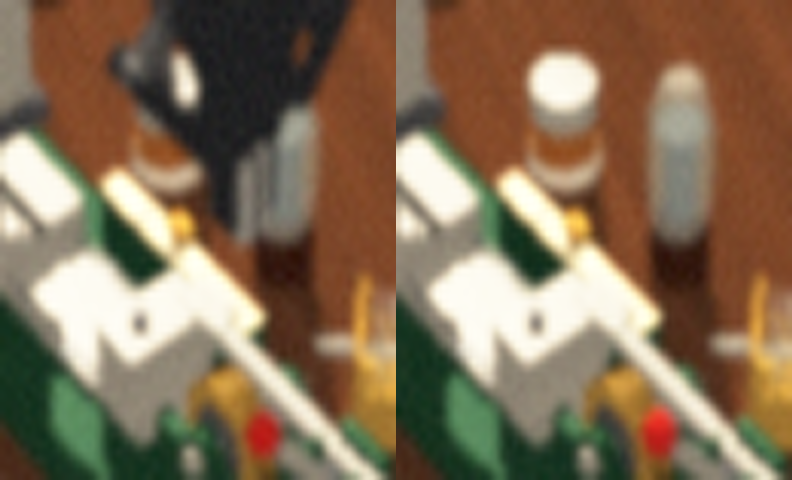

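Crop at z=124: the finger end is at absolute (315,160), while the TCP projects to (314,166). The offset is the same as before, so the finger isn't hidden. The tip's real height, or the camera, is in doubt, so I'll touch the bare bench to find out which.

servo_tool([
  {"x": 0,"y": 0,"z": 25,"rx": 0,"ry": 0,"rz": 0,"gripper": -1},
  {"x": -22,"y": -37,"z": 25,"rx": 0,"ry": 0,"rz": 0,"gripper": -1},
  {"x": -44,"y": -75,"z": 25,"rx": 0,"ry": 0,"rz": 0,"gripper": -1},
  {"x": -66,"y": -112,"z": 15,"rx": 0,"ry": 0,"rz": 0,"gripper": -1},
  {"x": -88,"y": -150,"z": 0,"rx": 0,"ry": 0,"rz": 0,"gripper": -1},
  {"x": -88,"y": -150,"z": -40,"rx": 0,"ry": 0,"rz": 0,"gripper": -1},
  {"x": -88,"y": -150,"z": -75,"rx": 0,"ry": 0,"rz": 0,"gripper": -1},
  {"x": -88,"y": -150,"z": -82,"rx": 0,"ry": 0,"rz": 0,"gripper": -1},
  {"x": -88,"y": -150,"z": -82,"rx": 0,"ry": 0,"rz": 0,"gripper": -1},
], newtons=40)

```text
clock: 5.45
eef_pos: [537.9, -159.1, 38.9]
tcp_rot: [-3.139, -0.002, 1.845]
contact_force: [0.6, 0.2, 0.4]
opening: 0.002
grasp_force: 0.0
```

```bash
python3 - <<'E'
from h import *
a=r.grab_frame("side"); b=cv2.imread("pics/side0.png"); t=r.grab_frame("top"); tb=cv2.imread("pics/top0.png")
s=r.sense(); e=s["eef_pos"]; q=proj("side",e)[0]; print(e,s["contact_force"],q,proj("top",e))
d=np.abs(a.astype(int)-b).sum(2); u,v0=int(q[0]),int(q[1]); print("cols",u-12)
for v in range(v0-16,v0+8): print(v," ".join("%3d"%k for k in d[v,u-12:u+13]))
q=proj("top",e)[0]; u,v=int(q[0]),int(q[1])
dt=(np.abs(t.astype(int)-tb).sum(2)>60).astype(int)[v-12:v+13,u-25:u+25]; print("top mask",u-25,v-12)
for row in dt: print("".join(".#"[k] for k in row))
E
```

```text
[ 539.98697616 -159.521126     41.2043931 ] [ 0.77641096 -0.75530041  0.49924912] [304.88121354 232.87328163] [[353.44798311 219.89015677]]
cols 292
216  57  57  65  85 126 133 130 155 151 154 152 110  86  84  63  61  64  51  39  25   6   6  24  11  15
217  63  71  64  74 132 131 151 137 137 161 151 141 135  97  73  57  55  50  27   8  12   9  19  11  10
218  60  64  70  77 101 132 148 156 156 150 152 145 133 109  58  61  49  32  28  18   5   5   3   3  11
219  60  63  75  81 125 136 147 153 150 152 157 152 134  92  76  95  79  35  13   5  11  11  12   8   6
220  62  61  64  81 109 143 143 138 140 163 149 118 106  93  83 103  91  39  11   3  10   4  14   5  16
221  48  43  61  75 111 127 147 141 140 146 121  91  85  97  88 107  82  48  12   7  12   5  21  10   4
222  17  30  46  60 104 132 148 146 147 142  98  96 112 104  91  98  95  51  23   6   6  10   9   4   5
223  18  25  24  33  66  96 130 124 145 128  95  91 119 103  83 100  82  51  20  12  12   3  11  11   5
224  16   2   5  29  26  61 107 133 151 137 101  95 119 105  96  95  85  47  18  10  10  11  15  11   3
225  15  26  12
[... 2136 characters left out ...]
#####################################
##################################################
##################################################
##################################################
##################################################
##################################################
##################################################
##################################################
##################################################
###.##############################################
##...#############################################
##......##########################################
##...........#####################################
#...............##################################
```

servo_tool([
  {"x": 0,"y": 0,"z": -3,"rx": 0,"ry": 0,"rz": 0,"gripper": -1},
  {"x": 0,"y": 0,"z": -6,"rx": 0,"ry": 0,"rz": 0,"gripper": -1},
  {"x": 0,"y": 0,"z": -9,"rx": 0,"ry": 0,"rz": 0,"gripper": -1},
  {"x": 0,"y": 0,"z": -12,"rx": 0,"ry": 0,"rz": 0,"gripper": -1},
  {"x": 0,"y": 0,"z": -14,"rx": 0,"ry": 0,"rz": 0,"gripper": -1},
  {"x": 0,"y": 0,"z": -14,"rx": 0,"ry": 0,"rz": 0,"gripper": -1},
], newtons=40)

```text
clock: 6.15
eef_pos: [538.9, -159.5, 25.9]
tcp_rot: [-3.141, -0.0, 1.845]
contact_force: [-0.3, -0.4, -0.5]
opening: 0.001
grasp_force: 0.0
```

servo_tool([
  {"x": 0,"y": 0,"z": -3,"rx": 0,"ry": 0,"rz": 0,"gripper": -1},
  {"x": 0,"y": 0,"z": -6,"rx": 0,"ry": 0,"rz": 0,"gripper": -1},
  {"x": 0,"y": 0,"z": -6,"rx": 0,"ry": 0,"rz": 0,"gripper": -1},
], newtons=40)

```text
clock: 6.45
eef_pos: [538.8, -159.5, 19.8]
tcp_rot: [-3.141, -0.0, 1.845]
contact_force: [-0.4, 0.4, 0.0]
opening: 0.0
grasp_force: 0.0
```

servo_tool([
  {"x": 0,"y": 0,"z": -3,"rx": 0,"ry": 0,"rz": 0,"gripper": -1},
  {"x": 0,"y": 0,"z": -6,"rx": 0,"ry": 0,"rz": 0,"gripper": -1},
  {"x": 0,"y": 0,"z": -6,"rx": 0,"ry": 0,"rz": 0,"gripper": -1},
], newtons=40)

```text
clock: 6.75
eef_pos: [538.8, -159.5, 13.8]
tcp_rot: [-3.141, -0.0, 1.845]
contact_force: [-0.9, -1.0, 0.2]
opening: -0.001
grasp_force: 0.0
```

servo_tool([
  {"x": 0,"y": 0,"z": -3,"rx": 0,"ry": 0,"rz": 0,"gripper": -1},
  {"x": 0,"y": 0,"z": -6,"rx": 0,"ry": 0,"rz": 0,"gripper": -1},
  {"x": 0,"y": 0,"z": -6,"rx": 0,"ry": 0,"rz": 0,"gripper": -1},
], newtons=40)

```text
clock: 7.05
eef_pos: [538.9, -159.5, 7.8]
tcp_rot: [-3.141, -0.0, 1.845]
contact_force: [-0.3, -0.5, 0.2]
opening: -0.001
grasp_force: 0.0
```

servo_tool([
  {"x": 0,"y": 0,"z": -2,"rx": 0,"ry": 0,"rz": 0,"gripper": -1},
  {"x": 0,"y": 0,"z": -4,"rx": 0,"ry": 0,"rz": 0,"gripper": -1},
  {"x": 0,"y": 0,"z": -4,"rx": 0,"ry": 0,"rz": 0,"gripper": -1},
], newtons=40)

```text
clock: 7.35
eef_pos: [539.0, -159.5, 4.0]
tcp_rot: [-3.141, -0.0, 1.845]
contact_force: [0.5, 0.1, -0.3]
opening: -0.001
grasp_force: 0.0
```

servo_tool([
  {"x": 0,"y": 0,"z": -2,"rx": 0,"ry": 0,"rz": 0,"gripper": -1},
  {"x": 0,"y": 0,"z": -4,"rx": 0,"ry": 0,"rz": 0,"gripper": -1},
  {"x": 0,"y": 0,"z": -4,"rx": 0,"ry": 0,"rz": 0,"gripper": -1},
], newtons=40)

```text
clock: 7.65
eef_pos: [539.0, -159.5, -0.0]
tcp_rot: [-3.141, -0.0, 1.845]
contact_force: [-0.0, -0.6, -0.3]
opening: -0.0
grasp_force: 0.0
```

```bash
python3 - <<'E'
from h import *
a=r.grab_frame("side"); b=cv2.imread("pics/side0.png")
s=r.sense(); e=s["eef_pos"]; q=proj("side",e)[0]; print(e,s["contact_force"],q)
d=np.abs(a.astype(int)-b).sum(2); u,v0=int(q[0]),int(q[1]); print("cols",u-12)
for v in range(v0-16,v0+4): print(v," ".join("%3d"%k for k in d[v,u-12:u+13]))
E
```

```text
[ 5.38991832e+02 -1.59526856e+02  9.30759967e-02] [ 0.53703409 -0.16639108 -0.01156757] [304.75429299 243.06937197]
cols 292
227  69  65  57  50  68  97 141 149 157 152 162 146 152 161 150 136 133 125 107  55  24  10   8   7  11
228  76  71  69  61  67 102 131 163 151 168 160 162 166 139 124 113 110 102  80  38  23  14  13  16  12
229  76  76  69  68  73  90 136 141 143 147 137 144 148 120  92  80  81  80  55  21  11   8   9  19   5
230  70  65  69  74  70  87 113 143 145 153 144 140 135 112  91  90  97  70  52  19   6  12  15  11   4
231  56  63  78  67  70  89  98 134 143 143 135 118  90  92  89  95  96  70  57  16   9  12  25   6  10
232  34  36  49  56  70  78 102 137 143 142 136 109  91 106 100  93  99  70  52  29   4   7   2  20   6
233  11  11  22  25  68  74 101 125 124 161 140  94 105 117 101 100 105  75  51  20  12  25   9   4  13
234  12   6   8  11  17  29  60 100 148 145 123  90  99 119 103  94  97  64  46  10  18  11  12   6  13
235   6  20   3   8  21  17  33  93 117 147 108  87 100 109 103  98  87  64  35  26   7   9  23  21  10
236  10   7   7   7   7   8  38  51 116
[... 404 characters left out ...]
   9   8  10  14  13  27  53  64  22  12  23   8  20   9  21  11  10   5  21
241   5  13   3  26   7   9   5  24   8   8  13   5  13   6  11  15  10   9   6  11  12  13  11   8  11
242  24   7   9  17   9  10  17  14  35  13  29   5   2   8   5  10   5  21  15  18  17  23  15   6   7
243  10   7  21  21  13  11  16   7  14  28  15  12  16  12  16   8   6   4   8  16  13  17   7   2  12
244  19  10   6  30  12  17   8  10  11  13   8   6  10   6  11  13  28  25  27  21   2  26  19   5  12
245   5   4  12   9   8  19   6  29  12  23   7  14  20   6  12  16  10  15  12  15  12   8  23  12   7
246  17  14   8  16   4  22   8   7  21  14  19   9  13   7  20   6  25  12  11  17   5  30   3   5  13
```

servo_tool([
  {"x": 0,"y": 0,"z": -2,"rx": 0,"ry": 0,"rz": 0,"gripper": -1},
  {"x": 0,"y": 0,"z": -4,"rx": 0,"ry": 0,"rz": 0,"gripper": -1},
  {"x": 0,"y": 0,"z": -4,"rx": 0,"ry": 0,"rz": 0,"gripper": -1},
], newtons=40)

```text
clock: 8.0
eef_pos: [538.9, -159.5, -4.0]
tcp_rot: [-3.141, -0.0, 1.845]
contact_force: [0.5, 0.1, 0.2]
opening: -0.001
grasp_force: 0.0
```

servo_tool([
  {"x": 0,"y": 0,"z": -2,"rx": 0,"ry": 0,"rz": 0,"gripper": -1},
  {"x": 0,"y": 0,"z": -4,"rx": 0,"ry": 0,"rz": 0,"gripper": -1},
  {"x": 0,"y": 0,"z": -4,"rx": 0,"ry": 0,"rz": 0,"gripper": -1},
], newtons=40)

```text
clock: 8.3
eef_pos: [538.9, -159.5, -8.0]
tcp_rot: [-3.141, -0.0, 1.845]
contact_force: [0.5, 0.4, -0.0]
opening: 0.001
grasp_force: 0.0
```

servo_tool([
  {"x": 0,"y": 0,"z": -2,"rx": 0,"ry": 0,"rz": 0,"gripper": -1},
  {"x": 0,"y": 0,"z": -4,"rx": 0,"ry": 0,"rz": 0,"gripper": -1},
  {"x": 0,"y": 0,"z": -4,"rx": 0,"ry": 0,"rz": 0,"gripper": -1},
], newtons=40)

```text
clock: 8.6
eef_pos: [539.0, -159.5, -12.0]
tcp_rot: [-3.141, -0.0, 1.845]
contact_force: [-0.4, -0.3, -0.8]
opening: 0.0
grasp_force: 0.0
```

servo_tool([
  {"x": 0,"y": 0,"z": -2,"rx": 0,"ry": 0,"rz": 0,"gripper": -1},
  {"x": 0,"y": 0,"z": -3,"rx": 0,"ry": 0,"rz": 0,"gripper": -1},
  {"x": 0,"y": 0,"z": -3,"rx": 0,"ry": 0,"rz": 0,"gripper": -1},
], newtons=40)

```text
clock: 8.9
eef_pos: [539.0, -159.5, -14.9]
tcp_rot: [-3.141, -0.0, 1.845]
contact_force: [-0.4, -0.9, -0.2]
opening: -0.002
grasp_force: 0.0
```

servo_tool([
  {"x": 0,"y": 0,"z": -2,"rx": 0,"ry": 0,"rz": 0,"gripper": -1},
  {"x": 0,"y": 0,"z": -3,"rx": 0,"ry": 0,"rz": 0,"gripper": -1},
  {"x": 0,"y": 0,"z": -3,"rx": 0,"ry": 0,"rz": 0,"gripper": -1},
], newtons=40)

```text
clock: 9.2
eef_pos: [539.0, -159.5, -17.9]
tcp_rot: [-3.141, -0.0, 1.845]
contact_force: [0.2, 0.4, -0.9]
opening: -0.002
grasp_force: 0.0
```

servo_tool([
  {"x": 0,"y": 0,"z": -1,"rx": 0,"ry": 0,"rz": 0,"gripper": -1},
  {"x": 0,"y": 0,"z": -2,"rx": 0,"ry": 0,"rz": 0,"gripper": -1},
  {"x": 0,"y": 0,"z": -2,"rx": 0,"ry": 0,"rz": 0,"gripper": -1},
], newtons=40)

```text
clock: 9.5
eef_pos: [539.0, -159.5, -19.9]
tcp_rot: [-3.141, -0.0, 1.845]
contact_force: [0.4, 0.0, -0.4]
opening: -0.002
grasp_force: 0.0
```

```bash
python3 - <<'E'
from h import *
a=r.grab_frame("side"); b=cv2.imread("pics/side0.png")
s=r.sense(); e=s["eef_pos"]; q=proj("side",e)[0]; print(e,s["contact_force"],s["joint_efforts"],q)
x,y=int(q[0])-40,int(q[1])-45
cv2.imwrite("pics/a4.png",cv2.resize(a[y:y+65,x:x+80],None,fx=8,fy=8,interpolation=cv2.INTER_CUBIC)); print(x,y)
E
```

```text
[ 539.09874626 -159.54714089  -19.79382022] [-0.37572976 -0.69573839  0.30448388] [-1.32919980e-03 -6.12140465e+01 -2.06081378e+01 -2.17017869e-04
 -1.09319706e-02 -1.88136312e-05] [304.90018356 247.7414623 ]
264 202
```

View pics/a4.png

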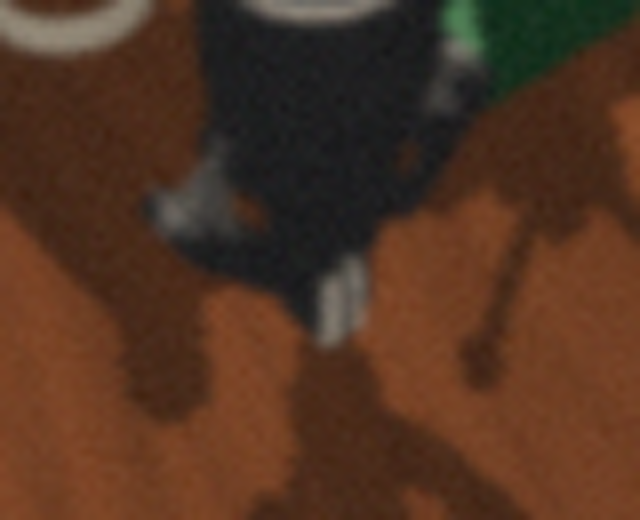

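The crop shows the tip at about (335,345), almost meeting its shadow on the bench. I'll go down further.

servo_tool([
  {"x": 0,"y": 0,"z": -1,"rx": 0,"ry": 0,"rz": 0,"gripper": -1},
  {"x": 0,"y": 0,"z": -2,"rx": 0,"ry": 0,"rz": 0,"gripper": -1},
  {"x": 0,"y": 0,"z": -2,"rx": 0,"ry": 0,"rz": 0,"gripper": -1},
], newtons=40)

```text
clock: 9.85
eef_pos: [539.1, -159.5, -21.8]
tcp_rot: [-3.141, -0.0, 1.845]
contact_force: [-0.0, 0.6, -0.7]
opening: -0.001
grasp_force: 0.0
```

servo_tool([
  {"x": 0,"y": 0,"z": -1,"rx": 0,"ry": 0,"rz": 0,"gripper": -1},
  {"x": 0,"y": 0,"z": -2,"rx": 0,"ry": 0,"rz": 0,"gripper": -1},
  {"x": 0,"y": 0,"z": -2,"rx": 0,"ry": 0,"rz": 0,"gripper": -1},
], newtons=40)

```text
clock: 10.15
eef_pos: [539.0, -159.5, -23.9]
tcp_rot: [-3.141, -0.0, 1.845]
contact_force: [0.5, -0.4, 0.5]
opening: 0.002
grasp_force: 0.0
```

servo_tool([
  {"x": 0,"y": 0,"z": -1,"rx": 0,"ry": 0,"rz": 0,"gripper": -1},
  {"x": 0,"y": 0,"z": -2,"rx": 0,"ry": 0,"rz": 0,"gripper": -1},
  {"x": 0,"y": 0,"z": -2,"rx": 0,"ry": 0,"rz": 0,"gripper": -1},
], newtons=40)

```text
clock: 10.45
eef_pos: [539.2, -159.6, -25.4]
tcp_rot: [3.142, 0.0, 1.845]
contact_force: [-1.4, 0.1, 5.1]
opening: -0.003
grasp_force: 2.6
```

Contact came at a reported z of -25, so the real tips sit 25 mm above the reported TCP, and the horizontal position is good. The wheel top is therefore at a reported z of about 50. Next I return above the wheel.

servo_tool([
  {"x": 0,"y": 0,"z": 50,"rx": 0,"ry": 0,"rz": 0,"gripper": -1},
  {"x": 0,"y": 0,"z": 100,"rx": 0,"ry": 0,"rz": 0,"gripper": -1},
  {"x": 10,"y": 15,"z": 140,"rx": 0,"ry": 0,"rz": 0,"gripper": -1},
  {"x": 35,"y": 56,"z": 142,"rx": 0,"ry": 0,"rz": 0,"gripper": -1},
  {"x": 60,"y": 97,"z": 142,"rx": 0,"ry": 0,"rz": 0,"gripper": -1},
  {"x": 85,"y": 138,"z": 130,"rx": 0,"ry": 0,"rz": 0,"gripper": -1},
  {"x": 91,"y": 147.5,"z": 100,"rx": 0,"ry": 0,"rz": 0,"gripper": -1},
  {"x": 91,"y": 147.5,"z": 82,"rx": 0,"ry": 0,"rz": 0,"gripper": -1},
  {"x": 91,"y": 147.5,"z": 79,"rx": 0,"ry": 0,"rz": 0,"gripper": -1},
  {"x": 91,"y": 147.5,"z": 79,"rx": 0,"ry": 0,"rz": 0,"gripper": -1},
], newtons=40)

```text
clock: 11.45
eef_pos: [629.6, -12.2, 52.8]
tcp_rot: [-3.14, -0.0, 1.845]
contact_force: [0.5, -0.2, -0.3]
opening: -0.001
grasp_force: 0.0
```

servo_tool([
  {"x": 0,"y": 0,"z": -1.5,"rx": 0,"ry": 0,"rz": 0,"gripper": -1},
  {"x": 0,"y": 0,"z": -3,"rx": 0,"ry": 0,"rz": 0,"gripper": -1},
  {"x": 0,"y": 0,"z": -3,"rx": 0,"ry": 0,"rz": 0,"gripper": -1},
], newtons=40)

```text
clock: 11.75
eef_pos: [630.5, -12.5, 51.0]
tcp_rot: [3.141, 0.0, 1.844]
contact_force: [0.1, 0.2, 0.3]
opening: 0.001
grasp_force: 0.0
```

servo_tool([
  {"x": 0,"y": 0,"z": -0.4,"rx": 0,"ry": 0,"rz": 0,"gripper": -1},
  {"x": 0,"y": 0,"z": -0.8,"rx": 0,"ry": 0,"rz": 0,"gripper": -1},
  {"x": 0,"y": 0,"z": -0.8,"rx": 0,"ry": 0,"rz": 0,"gripper": -1},
], newtons=40)

```text
clock: 12.05
eef_pos: [630.2, -12.1, 49.6]
tcp_rot: [3.141, 0.0, 1.845]
contact_force: [0.1, -0.4, -0.5]
opening: 0.001
grasp_force: 0.0
```

servo_tool([
  {"x": 0,"y": 0,"z": -0.5,"rx": 0,"ry": 0,"rz": 0,"gripper": -1},
  {"x": 0,"y": 0,"z": -1,"rx": 0,"ry": 0,"rz": 0,"gripper": -1},
  {"x": 0,"y": 0,"z": -1,"rx": 0,"ry": 0,"rz": 0,"gripper": -1},
], newtons=40)

```text
clock: 12.35
eef_pos: [630.4, -12.2, 49.1]
tcp_rot: [3.141, 0.0, 1.845]
contact_force: [-2.7, -0.3, 6.4]
opening: 0.002
grasp_force: 3.0
```

servo_tool([
  {"x": -0.8,"y": 3,"z": 0,"rx": 0,"ry": 0,"rz": 0,"gripper": -1},
  {"x": -1.7,"y": 6,"z": 0,"rx": 0,"ry": 0,"rz": 0,"gripper": -1},
  {"x": -2.5,"y": 9,"z": 0,"rx": 0,"ry": 0,"rz": 0,"gripper": -1},
  {"x": -2.5,"y": 9,"z": 0,"rx": 0,"ry": 0,"rz": 0,"gripper": -1},
], newtons=40)

```text
clock: 12.75
eef_pos: [627.6, -3.0, 49.4]
tcp_rot: [-3.142, 0.0, 1.845]
contact_force: [-2.8, -0.3, 9.4]
opening: -0.005
grasp_force: 5.0
```

```bash
cat > sh.py <<'E'
from h import *
# rack-tip displacement along the press y, from patch matching against the first pictures
p=np.load("p.npy"); yv=np.array([-np.sin(p[2]),np.cos(p[2]),0])
def rack(n):
    from fit import W
    a=r.grab_frame(n); b=cv2.imread(f"pics/{n}0.png")
    # white rack pixels projected on the rack line: count lengths along the line x=22,z=68
    out=[]
    for im in(b,a):
        ys=np.arange(-260,-150,.5); P=[W(p,(22,y,68)) for y in ys]; q=proj(n,P).astype(np.float32)
        prof=np.max([cv2.remap(im.min(2).astype(np.float32),q[:,:1],q[:,1:]+d,cv2.INTER_LINEAR)[:,0] for d in(-1.5,-.75,0,.75,1.5)],0)
        prof=np.minimum(prof,190); k=np.where(prof>125)[0]
        k0=k[0]; t=ys[k0]-(prof[k0]-125)/(prof[k0]-prof[k0-1])*.5
        out.append(t)
    return out[0],out[1]-out[0]
if __name__=="__main__":
    for n in("top","side"): print(n,np.round(rack(n),2))
    s=r.sense(); print(s["contact_force"],s["eef_pos"])
E
python3 sh.py
```

```text
top [-240.54    3.92]
side [-242.56    3.02]
[-3.54571358  0.40729534 10.35595463] [627.63013868  -3.02096123  49.42442774]
```

servo_tool([
  {"x": -1,"y": 3.7,"z": 0,"rx": 0,"ry": 0,"rz": 0,"gripper": -1},
  {"x": -2,"y": 7.2,"z": 0,"rx": 0,"ry": 0,"rz": 0,"gripper": -1},
  {"x": -2.8,"y": 10,"z": 0,"rx": 0,"ry": 0,"rz": 0,"gripper": -1},
  {"x": -2.8,"y": 10,"z": 0,"rx": 0,"ry": 0,"rz": 0,"gripper": -1},
  {"x": -2.8,"y": 10,"z": 8,"rx": 0,"ry": 0,"rz": 0,"gripper": -1},
  {"x": 0,"y": 0,"z": 8,"rx": 0,"ry": 0,"rz": 0,"gripper": -1},
  {"x": 2.8,"y": -10,"z": 8,"rx": 0,"ry": 0,"rz": 0,"gripper": -1},
  {"x": 2.8,"y": -10,"z": 3,"rx": 0,"ry": 0,"rz": 0,"gripper": -1},
  {"x": 2.8,"y": -10,"z": 0.2,"rx": 0,"ry": 0,"rz": 0,"gripper": -1},
  {"x": 2.8,"y": -10,"z": 0.2,"rx": 0,"ry": 0,"rz": 0,"gripper": -1},
], newtons=40)

```text
clock: 13.85
eef_pos: [630.6, -13.8, 48.7]
tcp_rot: [-3.141, 0.001, 1.845]
contact_force: [-1.5, -2.6, 5.8]
opening: 0.003
grasp_force: 3.3
```

```bash
python3 sh.py
```

```text
top [-240.54    8.31]
side [-242.56    8.63]
[-1.72465806 -1.15061925  6.18502823] [630.49301119 -13.63149972  48.73939731]
```

servo_tool([
  {"x": -1.1,"y": 4,"z": 0,"rx": 0,"ry": 0,"rz": 0,"gripper": -1},
  {"x": -2.2,"y": 8,"z": 0,"rx": 0,"ry": 0,"rz": 0,"gripper": -1},
  {"x": -3.4,"y": 12,"z": 0,"rx": 0,"ry": 0,"rz": 0,"gripper": -1},
  {"x": -4.5,"y": 16,"z": 0,"rx": 0,"ry": 0,"rz": 0,"gripper": -1},
  {"x": -5.6,"y": 20,"z": 0,"rx": 0,"ry": 0,"rz": 0,"gripper": -1},
  {"x": -5.6,"y": 20,"z": 0,"rx": 0,"ry": 0,"rz": 0,"gripper": -1},
  {"x": -5.6,"y": 20,"z": 8,"rx": 0,"ry": 0,"rz": 0,"gripper": -1},
  {"x": 0,"y": 0,"z": 8,"rx": 0,"ry": 0,"rz": 0,"gripper": -1},
  {"x": 0,"y": 0,"z": 3,"rx": 0,"ry": 0,"rz": 0,"gripper": -1},
  {"x": 0,"y": 0,"z": 0,"rx": 0,"ry": 0,"rz": 0,"gripper": -1},
], newtons=40)

```text
clock: 14.95
eef_pos: [630.4, -13.3, 48.3]
tcp_rot: [-3.142, -0.0, 1.844]
contact_force: [-1.6, -4.6, 24.9]
opening: -0.001
grasp_force: 12.4
```

```bash
python3 sh.py
```

```text
top [-240.54   17.49]
side [-242.56   17.76]
[-1.13648115 -2.88774252  7.12668544] [630.46021588 -13.25357416  48.80509228]
```

servo_tool([
  {"x": -1.1,"y": 4,"z": 0,"rx": 0,"ry": 0,"rz": 0,"gripper": -1},
  {"x": -2.2,"y": 8,"z": 0,"rx": 0,"ry": 0,"rz": 0,"gripper": -1},
  {"x": -3.4,"y": 12,"z": 0,"rx": 0,"ry": 0,"rz": 0,"gripper": -1},
  {"x": -4.5,"y": 16,"z": 0,"rx": 0,"ry": 0,"rz": 0,"gripper": -1},
  {"x": -5.6,"y": 20,"z": 0,"rx": 0,"ry": 0,"rz": 0,"gripper": -1},
  {"x": -5.6,"y": 20,"z": 0,"rx": 0,"ry": 0,"rz": 0,"gripper": -1},
  {"x": -5.6,"y": 20,"z": 40,"rx": 0,"ry": 0,"rz": 0,"gripper": -1},
  {"x": -5.6,"y": 10,"z": 80,"rx": 0,"ry": 0,"rz": 0,"gripper": -1},
  {"x": -35,"y": -30,"z": 85,"rx": 0,"ry": 0,"rz": 0,"gripper": -1},
  {"x": -65,"y": -70,"z": 85,"rx": 0,"ry": 0,"rz": 0,"gripper": -1},
], newtons=40)

```text
clock: 16.05
eef_pos: [566.1, -82.9, 135.0]
tcp_rot: [3.139, 0.001, 1.847]
contact_force: [0.3, -1.4, -0.4]
opening: 0.0
grasp_force: 0.0
```

servo_tool([
  {"x": -30,"y": -40,"z": 0,"rx": 0,"ry": 0,"rz": 0,"gripper": -1},
  {"x": -60,"y": -80,"z": 0,"rx": 0,"ry": 0,"rz": 0,"gripper": -1},
], newtons=40)

```text
clock: 16.25
eef_pos: [503.8, -163.5, 133.3]
tcp_rot: [-3.141, -0.001, 1.846]
contact_force: [0.4, -0.5, -0.1]
opening: -0.0
grasp_force: 0.0
```

```bash
python3 - <<'E'
import sh
from h import *
for n in("top","side"): print(n,np.round(sh.rack(n),2))
out=[]
for n,(x,y) in dict(top=(215,150),side=(275,135)).items():
    a=r.grab_frame(n); cv2.imwrite(f"pics/{n}1.png",a); out.append(cv2.resize(a[y:y+50,x:x+40],None,fx=10,fy=12,interpolation=cv2.INTER_CUBIC))
cv2.imwrite("pics/b1.png",np.hstack(out))
E
```

```text
top [-240.54   26.56]
side [-242.56   26.63]
```

View pics/b1.png

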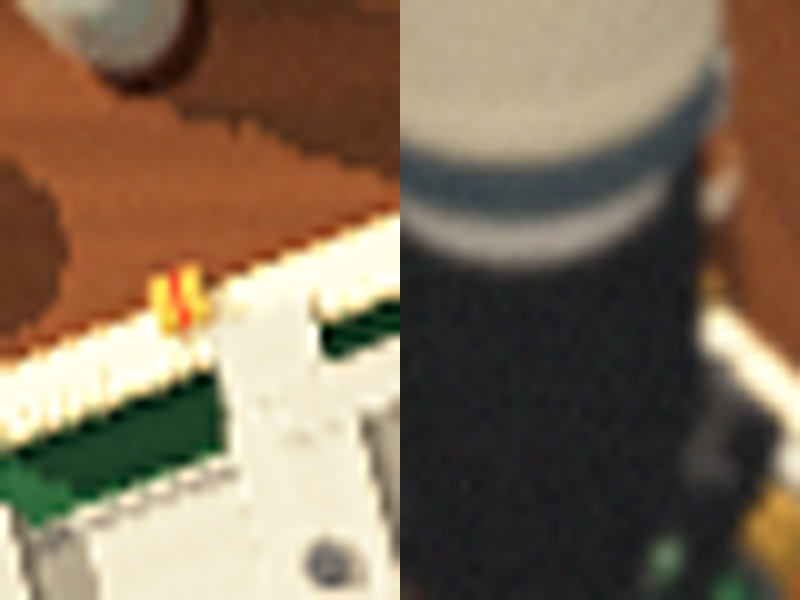

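Top crop: the red line runs (175,275)–(188,325). The wing's front edge runs (228,455)–(215,375), extrapolating to about (207,325). That leaves about 3.5–4 mm, so I'll measure it numerically to subpixel.

```bash
cat > gap.py <<'E'
from h import *
from fit import W
p=np.load("p.npy")
def prof(im,x,z,ys):
    q=proj("top",[W(p,(x,y,z)) for y in ys]).astype(np.float32); return cv2.remap(im.astype(np.float32),q[:,:1],q[:,1:],cv2.INTER_LINEAR)[:,0]
def gap(n=4):
    im=np.mean([r.grab_frame("top").astype(float) for _ in range(n)],0); ys=np.arange(-70,10,.25)
    g=[]
    for x in np.arange(42,53,1.):
        c=prof(im,x,57,ys); w=np.clip(np.minimum(c[:,2]-c[:,1]-75,120),0,None)   # red minus green
        if w.max()>30:
            k=np.argmax(w); m=abs(ys-ys[k])<4; g.append((x,round((w*ys)[m].sum()/w[m].sum(),2),round(w.max())))
    e=[]
    for x in np.arange(26,44,1.5):
        c=prof(im,x,54,ys)[:,0]; k=[i for i in range(len(ys)-1) if c[i]>=110>c[i+1]]
        if k: e.append((x,[float(ys[i]) for i in k]))
    return g,e
if __name__=="__main__":
    g,e=gap(); print("gauge",g); print("edge",e)
E
python3 gap.py
```

```text
gauge [(np.float64(46.0), np.float64(-19.32), 46), (np.float64(47.0), np.float64(-19.62), 83), (np.float64(48.0), np.float64(-19.63), 78), (np.float64(49.0), np.float64(-19.56), 49), (np.float64(50.0), np.float64(-19.12), 31), (np.float64(51.0), np.float64(-18.76), 45), (np.float64(52.0), np.float64(-18.78), 62)]
edge [(np.float64(26.0), [-23.0]), (np.float64(27.5), [-23.5]), (np.float64(29.0), [-23.25]), (np.float64(30.5), [-23.25]), (np.float64(32.0), [-23.25]), (np.float64(33.5), [-23.5]), (np.float64(35.0), [-23.5]), (np.float64(36.5), [-23.0]), (np.float64(38.0), [-65.0, -51.5, -19.0])]
```

servo_tool([
  {"x": 28,"y": 35,"z": 0,"rx": 0,"ry": 0,"rz": 0,"gripper": -1},
  {"x": 56,"y": 70,"z": 0,"rx": 0,"ry": 0,"rz": 0,"gripper": -1},
  {"x": 84,"y": 105,"z": 0,"rx": 0,"ry": 0,"rz": 0,"gripper": -1},
  {"x": 112,"y": 140,"z": -10,"rx": 0,"ry": 0,"rz": 0,"gripper": -1},
  {"x": 124,"y": 155,"z": -45,"rx": 0,"ry": 0,"rz": 0,"gripper": -1},
  {"x": 124,"y": 155,"z": -75,"rx": 0,"ry": 0,"rz": 0,"gripper": -1},
  {"x": 124,"y": 155,"z": -80,"rx": 0,"ry": 0,"rz": 0,"gripper": -1},
  {"x": 124,"y": 155,"z": -80,"rx": 0,"ry": 0,"rz": 0,"gripper": -1},
], newtons=40)

```text
clock: 17.45
eef_pos: [628.6, -7.2, 52.7]
tcp_rot: [-3.139, -0.001, 1.846]
contact_force: [-1.2, 0.3, 0.3]
opening: 0.002
grasp_force: 0.0
```

servo_tool([
  {"x": 0,"y": 0,"z": -2,"rx": 0,"ry": 0,"rz": 0,"gripper": -1},
  {"x": 0,"y": 0,"z": -4,"rx": 0,"ry": 0,"rz": 0,"gripper": -1},
  {"x": 0,"y": 0,"z": -4,"rx": 0,"ry": 0,"rz": 0,"gripper": -1},
], newtons=40)

```text
clock: 17.75
eef_pos: [630.0, -8.4, 50.8]
tcp_rot: [3.14, 0.0, 1.844]
contact_force: [-0.1, 0.3, -0.5]
opening: -0.0
grasp_force: 0.0
```

servo_tool([
  {"x": 0,"y": 0,"z": -0.4,"rx": 0,"ry": 0,"rz": 0,"gripper": -1},
  {"x": 0,"y": 0,"z": -0.8,"rx": 0,"ry": 0,"rz": 0,"gripper": -1},
  {"x": 0,"y": 0,"z": -0.8,"rx": 0,"ry": 0,"rz": 0,"gripper": -1},
], newtons=40)

```text
clock: 18.05
eef_pos: [629.8, -8.3, 49.5]
tcp_rot: [3.141, 0.0, 1.845]
contact_force: [-1.3, -0.8, 4.5]
opening: -0.001
grasp_force: 2.2
```

Contact at 4.5 N. Rolling 9 mm: (-2.4, +8.7).

servo_tool([
  {"x": -0.6,"y": 2.2,"z": -0.1,"rx": 0,"ry": 0,"rz": 0,"gripper": -1},
  {"x": -1.2,"y": 4.4,"z": -0.1,"rx": 0,"ry": 0,"rz": 0,"gripper": -1},
  {"x": -1.8,"y": 6.6,"z": -0.1,"rx": 0,"ry": 0,"rz": 0,"gripper": -1},
  {"x": -2.4,"y": 8.7,"z": -0.1,"rx": 0,"ry": 0,"rz": 0,"gripper": -1},
  {"x": -2.4,"y": 8.7,"z": -0.1,"rx": 0,"ry": 0,"rz": 0,"gripper": -1},
  {"x": -2.4,"y": 8.7,"z": -0.1,"rx": 0,"ry": 0,"rz": 0,"gripper": -1},
  {"x": -2.4,"y": 8.7,"z": 40,"rx": 0,"ry": 0,"rz": 0,"gripper": -1},
  {"x": -4,"y": 0,"z": 80,"rx": 0,"ry": 0,"rz": 0,"gripper": -1},
  {"x": -33,"y": -35,"z": 85,"rx": 0,"ry": 0,"rz": 0,"gripper": -1},
  {"x": -62,"y": -72,"z": 85,"rx": 0,"ry": 0,"rz": 0,"gripper": -1},
], newtons=40)

```text
clock: 19.05
eef_pos: [568.4, -80.3, 135.7]
tcp_rot: [3.138, 0.002, 1.847]
contact_force: [1.0, -1.6, -1.4]
opening: 0.001
grasp_force: 0.0
```

servo_tool([
  {"x": -30,"y": -40,"z": 0,"rx": 0,"ry": 0,"rz": 0,"gripper": -1},
  {"x": -60,"y": -80,"z": 0,"rx": 0,"ry": 0,"rz": 0,"gripper": -1},
  {"x": -60,"y": -80,"z": 0,"rx": 0,"ry": 0,"rz": 0,"gripper": -1},
], newtons=40)

```text
clock: 19.35
eef_pos: [503.7, -163.4, 133.7]
tcp_rot: [-3.139, -0.0, 1.841]
contact_force: [0.2, 0.3, 0.4]
opening: -0.003
grasp_force: 0.0
```

```bash
python3 gap.py; python3 sh.py; python3 - <<'E'
from h import *
print([ (np.round(d["box"]).tolist(),round(d["conf"],2)) for d in (r.grab_frame("top") is not None and r.recognise("clamp_ball","top"))[:1]])
E
```

```text
gauge [(np.float64(46.0), np.float64(-19.32), 48), (np.float64(47.0), np.float64(-19.62), 83), (np.float64(48.0), np.float64(-19.63), 78), (np.float64(49.0), np.float64(-19.57), 48), (np.float64(50.0), np.float64(-19.14), 30), (np.float64(51.0), np.float64(-18.77), 44), (np.float64(52.0), np.float64(-18.79), 62)]
edge [(np.float64(26.0), [-18.75]), (np.float64(27.5), [-19.25]), (np.float64(29.0), [-19.5]), (np.float64(30.5), [-19.5]), (np.float64(32.0), [-19.5]), (np.float64(33.5), [-19.5]), (np.float64(35.0), [-19.0]), (np.float64(36.5), [-18.75]), (np.float64(38.0), [-65.0, -51.25, -47.0])]
top [-240.54   30.26]
side [-242.56   30.94]
[-0.03002465 -0.41486667 -1.11095175] [ 508.28910986 -159.11350461  133.85403132]
[]
```

Edge at -19.3 and gauge line at -19.5 in press y, so they line up. Now the clamp: go above the ball.

servo_tool([
  {"x": 35,"y": 30,"z": 0,"rx": 0,"ry": 0,"rz": 0,"gripper": -1},
  {"x": 70,"y": 60,"z": 0,"rx": 0,"ry": 0,"rz": 0,"gripper": -1},
  {"x": 106,"y": 91,"z": 0,"rx": 0,"ry": 0,"rz": 0,"gripper": -1},
  {"x": 106,"y": 91,"z": -20,"rx": 0,"ry": 0,"rz": 0,"gripper": -1},
  {"x": 106,"y": 91,"z": -33,"rx": 0,"ry": 0,"rz": 0,"gripper": -1},
  {"x": 106,"y": 91,"z": -35,"rx": 0,"ry": 0,"rz": 0,"gripper": -1},
  {"x": 106,"y": 91,"z": -35,"rx": 0,"ry": 0,"rz": 0,"gripper": -1},
  {"x": 106,"y": 91,"z": -35,"rx": 0,"ry": 0,"rz": 0,"gripper": -1},
], newtons=40)

```text
clock: 20.55
eef_pos: [613.4, -69.6, 99.5]
tcp_rot: [3.141, 0.0, 1.844]
contact_force: [0.0, 0.5, -0.5]
opening: 0.003
grasp_force: 0.0
```

servo_tool([
  {"x": 0.6,"y": 1,"z": -4,"rx": 0,"ry": 0,"rz": 0,"gripper": -1},
  {"x": 0.6,"y": 1,"z": -7,"rx": 0,"ry": 0,"rz": 0,"gripper": -1},
  {"x": -2,"y": 0,"z": -11,"rx": 0,"ry": 0,"rz": 0,"gripper": -1},
  {"x": -6.5,"y": -1,"z": -15,"rx": 0,"ry": 0,"rz": 0,"gripper": -1},
  {"x": -9.5,"y": -2,"z": -19,"rx": 0,"ry": 0,"rz": 0,"gripper": -1},
  {"x": -12.3,"y": -2.6,"z": -23.5,"rx": 0,"ry": 0,"rz": 0,"gripper": -1},
  {"x": -12.3,"y": -2.6,"z": -23.5,"rx": 0,"ry": 0,"rz": 0,"gripper": -1},
], newtons=40)

```text
clock: 21.25
eef_pos: [600.4, -71.9, 74.8]
tcp_rot: [-3.141, -0.0, 1.844]
contact_force: [0.7, -1.0, -0.4]
opening: 0.003
grasp_force: 0.0
```

```bash
cat > ball.py <<'E'
from h import *
from fit import W
p=np.load("p.npy")
for n in("side","top"):
    a=r.grab_frame(n).astype(int); m=((a[...,2]-np.maximum(a[...,1],a[...,0]))>90)
    c=W(p,(-40,-185,90)); q=proj(n,c)[0].astype(int); x,y=q-15
    ys,xs=np.nonzero(m[y:y+30,x:x+30]); print(n,len(xs),xs.mean()+x if len(xs) else 0,ys.mean()+y if len(xs) else 0)
    for t in(50,40,30,20,10,0):
        t=np.radians(t); print(np.round(proj(n,W(p,(7.5-60*np.cos(t),-185,64+60*np.sin(t))))[0],1),end=" ")
    print()
s=r.sense(); print(s["eef_pos"],s["contact_force"])
E
python3 ball.py
```

```text
side 7 313.7142857142857 192.42857142857142
[317.8 184. ] [315.6 187.2] [313.9 190.4] [312.6 193.7] [311.8 196.8] [311.6 199.7] 
top 0 0 0
[311.4 184.3] [312.5 188. ] [313.5 191.1] [314.2 193.5] [314.7 195.2] [315. 196.] 
[601.46319166 -71.62002821  75.31401663] [-0.50402115 -0.23454061  0.34421761]
```

The ball has moved to about 28°, following the finger. I'll keep going to level.

servo_tool([
  {"x": -2.5,"y": -0.7,"z": -5,"rx": 0,"ry": 0,"rz": 0,"gripper": -1},
  {"x": -4.5,"y": -1.2,"z": -10,"rx": 0,"ry": 0,"rz": 0,"gripper": -1},
  {"x": -6,"y": -1.7,"z": -15,"rx": 0,"ry": 0,"rz": 0,"gripper": -1},
  {"x": -7,"y": -2,"z": -20,"rx": 0,"ry": 0,"rz": 0,"gripper": -1},
  {"x": -8,"y": -2.2,"z": -25,"rx": 0,"ry": 0,"rz": 0,"gripper": -1},
  {"x": -8,"y": -2.2,"z": -28,"rx": 0,"ry": 0,"rz": 0,"gripper": -1},
  {"x": -8,"y": -2.2,"z": -28,"rx": 0,"ry": 0,"rz": 0,"gripper": -1},
], newtons=40)

```text
clock: 22.05
eef_pos: [593.0, -73.8, 46.8]
tcp_rot: [-3.141, -0.0, 1.845]
contact_force: [0.1, -0.3, -0.0]
opening: -0.002
grasp_force: 0.0
```

```bash
python3 ball.py
```

```text
side 4 312.25 200.75
[317.8 184. ] [315.6 187.2] [313.9 190.4] [312.6 193.7] [311.8 196.8] [311.6 199.7] 
top 0 0 0
[311.4 184.3] [312.5 188. ] [313.5 191.1] [314.2 193.5] [314.7 195.2] [315. 196.] 
[593.4636476  -73.77978431  47.29320948] [0.39982915 0.71572082 0.29162569]
```

Near level. I'll press a little further until it reaches its stop.

servo_tool([
  {"x": 0,"y": 0,"z": -0.8,"rx": 0,"ry": 0,"rz": 0,"gripper": -1},
  {"x": 0,"y": 0,"z": -1.6,"rx": 0,"ry": 0,"rz": 0,"gripper": -1},
  {"x": 0,"y": 0,"z": -1.6,"rx": 0,"ry": 0,"rz": 0,"gripper": -1},
], newtons=40)

```text
clock: 22.45
eef_pos: [593.6, -73.8, 46.1]
tcp_rot: [3.141, 0.0, 1.845]
contact_force: [0.3, 0.6, 3.3]
opening: 0.002
grasp_force: 1.3
```

servo_tool([
  {"x": 0,"y": 0,"z": -0.5,"rx": 0,"ry": 0,"rz": 0,"gripper": -1},
  {"x": 0,"y": 0,"z": -1,"rx": 0,"ry": 0,"rz": 0,"gripper": -1},
  {"x": 0,"y": 0,"z": -1,"rx": 0,"ry": 0,"rz": 0,"gripper": -1},
], newtons=40)

```text
clock: 22.75
eef_pos: [593.7, -73.9, 45.6]
tcp_rot: [3.141, 0.0, 1.845]
contact_force: [-1.5, -0.1, 8.2]
opening: -0.001
grasp_force: 4.2
```

servo_tool([
  {"x": 0,"y": 0,"z": 20,"rx": 0,"ry": 0,"rz": 0,"gripper": -1},
  {"x": 0,"y": 0,"z": 60,"rx": 0,"ry": 0,"rz": 0,"gripper": -1},
  {"x": -20,"y": -20,"z": 90,"rx": 0,"ry": 0,"rz": 0,"gripper": -1},
  {"x": -55,"y": -55,"z": 90,"rx": 0,"ry": 0,"rz": 0,"gripper": -1},
  {"x": -90,"y": -90,"z": 90,"rx": 0,"ry": 0,"rz": 0,"gripper": -1},
  {"x": -120,"y": -125,"z": 90,"rx": 0,"ry": 0,"rz": 0,"gripper": -1},
  {"x": -150,"y": -160,"z": 90,"rx": 0,"ry": 0,"rz": 0,"gripper": -1},
  {"x": -150,"y": -160,"z": 90,"rx": 0,"ry": 0,"rz": 0,"gripper": -1},
], newtons=40)

```text
clock: 23.55
eef_pos: [439.6, -236.7, 134.7]
tcp_rot: [-3.14, 0.0, 1.841]
contact_force: [-0.2, -0.0, 0.7]
opening: 0.002
grasp_force: 0.0
```

```bash
python3 gap.py; python3 ball.py; python3 - <<'E'
from h import *
a=r.grab_frame("top"); cv2.imwrite("pics/fin.png",cv2.resize(a[145:215,205:340],None,fx=5.9,fy=5.9,interpolation=cv2.INTER_CUBIC))
E
```

```text
gauge [(np.float64(46.0), np.float64(-19.31), 47), (np.float64(47.0), np.float64(-19.63), 81), (np.float64(48.0), np.float64(-19.64), 76), (np.float64(49.0), np.float64(-19.58), 46), (np.float64(51.0), np.float64(-18.75), 41), (np.float64(52.0), np.float64(-18.78), 57)]
edge [(np.float64(26.0), [-18.75]), (np.float64(27.5), [-19.25]), (np.float64(29.0), [-19.5]), (np.float64(30.5), [-19.5]), (np.float64(32.0), [-19.5]), (np.float64(33.5), [-19.5]), (np.float64(35.0), [-19.0]), (np.float64(36.5), [-18.75]), (np.float64(38.0), [-64.75, -51.0, -47.0])]
side 20 311.25 199.15
[317.8 184. ] [315.6 187.2] [313.9 190.4] [312.6 193.7] [311.8 196.8] [311.6 199.7] 
top 38 315.0526315789474 195.6578947368421
[311.4 184.3] [312.5 188. ] [313.5 191.1] [314.2 193.5] [314.7 195.2] [315. 196.] 
[ 443.91915073 -233.05631708  134.72998359] [1.12192143 0.82770954 0.06377353]
```

View pics/fin.png

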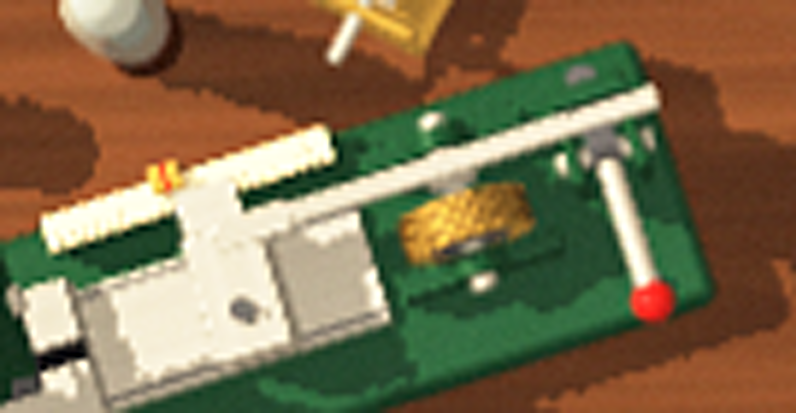

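The final crop shows the lever level, with the ball at (652,300) matching the projected level position. The wing edge at about (175,200) lines up with the red line at about (165,180) once parallax is allowed for. Handing in.

```bash
python3 -c "
from rig import r
print(r.sign_off())"
```

```text
the job is handed in; nothing more can be done
None
```

The job is handed in, with no verdict shown: the last pictures put the stop's edge about 0.3 mm from the red line, the clamp lever was pressed down to its stop and looked level, and the arm was clear of everything.

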